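# Clamp a row of core plugs for end scanning

### The arm

A 6-joint arm with a two-finger parallel gripper is mounted at the origin on the work surface. World frame = base frame: x ahead of the robot, y to its left, z up, the work surface at z = 0. Lengths are in m, angles in rad, forces in N, time in s.
With the tool pointing down it reaches from about 0.375 to 0.925 m from the base axis. Payload 5.7 kg.
Tool frame: the origin (TCP) lies midway between the tips of the shut fingers; the grasp point (between the pads) lies 19 mm behind it; z points along the fingers, y is the line along which they close (so a half turn about z gives the same grasp; the last joint's range is limited). The gripper opens to 88 mm and grips with 3 to 60 N. Pads are 20 mm wide; open, the fingers measure 115 mm over their backs; the gripper's body (75 mm by 178 mm) begins 61 mm behind the grasp point.
Start: joints at [1.219, 0.359, 1.51, -0, 1.272, -0.115], TCP at [0.141, 0.583, 0.223] pointing down, gripper open.
Joint ranges: [-2.97, 2.97], [-1.01, 2.36], [0.21, 2.38], [-0.96, 4.11], [0.2, 2.71], [-2.98, 2.98]. Speed limits (rad/s): [2.39, 2.39, 3.14, 3.14, 3.14, 3.14].

### API

Orientations are given as a rotation vector (axis times angle).
In Python, from cell import telemetry, grab_frame, workorder, outline_of, place_of gives the robot as it stands.
- The arm moves only by the tool arm_command, never from a script. Its argument "steps" is one flat list of numbers, 7 for each row, row after row: the turn, a rotation vector about the tool's x, y, z in rad, then the shift along the tool's x, y, z in mm, then the opening, from 0 (shut) to 1 (fully open). A call has 1 to 10 rows; each row is the pose to reach, as a shift and turn from the pose commanded when the call began, along the tool's axes at that moment; what a row does not reach only later rows make up. A row lasts 1/12 s, in which the tool goes at most 41.7 mm and 7.16 degrees, less where a joint would pass 70% of its speed; a pose out of reach is approached as far as the arm can. A call with a gripper value outside its range is refused whole. The fingers move at their own pace and stop on an object; the grip force is fixed at half the most. Time passes only in rows, so rows that repeat a pose let the fingers close. It gives the time, the measured TCP pose, the force, the opening and the grip force at its end, in the units of the state.
- telemetry.read_state(): the state, without advancing time (a new reading comes with each control period).
- grab_frame(name): name is "scene" or "top" or "wrist"; returns a dict with "color" (480x640x3 uint8, red, green, blue), "camera_matrix" (3x3 intrinsics, pixels), "T" (4x4, takes a point from camera to world coordinates). Camera axes: x right, y up, looking along -z (the intrinsics and any distortion apply to the point x, -y, -z); pixel columns grow to the right and rows downward; lengths in m; the calibration is good to about 2 mm. A picture is of the moment at which its call begins. There is no depth.
- workorder.sign_off(): hands the job in; it is judged then, once.
Trained networks look in the newest picture that a camera, given by its name, has taken for a name from the list of things; names that differ only in an ending like _2 or _b are one class to them, and where a whole thing is asked for, a point or a joint stands for the part that bears it (a point fixed in the world has none). Each returns a list of dicts, best first, with "conf" (0 to 1); they miss things now and then, are a little off and sometimes report something else, mostly with a low value. They report only what shows in the picture. A call takes as long as a camera call. They do not tell look-alikes from the thing itself.
- outline_of(camera, query): "pixels" (480x640 bool, what is visible of it) and "box" ([centre column, centre row, width, height] in pixels, round what is visible of it).
- place_of(camera, query): "point" ([column, row] in pixels: a listed point, or the origin of a listed thing).
The state is a dict: "t": time; "qpos": joint angles; "qd": joint speeds; "joint_torque": joint torques, N m; "ee_pos": TCP position; "tcp_rot": TCP orientation; "force": force on the tool from outside, world axes, zero at the start; "wrist_torque": the same for the moment, N m; "finger_gap": opening from 0.0 (shut) to 1.0 (fully open); "grasp_force": force on a finger pad.
Only numpy, scipy, OpenCV 4.12 (cv2) and the standard library are available. Lean on these libraries where they do the work, as an engineer would, in place of code of your own. Each camera call takes 0.05 s, during which the arm holds its last target. There are 200 camera calls.

### The job

Fix the stone core plugs as one tight straight row for scanning: stand every core upright on the bed of the fixture, in the bay between the jaws of the locking pliers, and squeeze the pliers' handles until they lock over centre and press the cores against the fixed jaw. With the pliers locked, crank the vise until its jaw holds the row tight against the end stop, and then flick the pliers' release lever so that they spring open and the vise alone holds the row. Leave the glassware and bottles where they are.

Things in the scene. Friction and masses are not known exactly. Their poses are not given: they have to be found in the camera images.
- fixture: fixture fixed to the bench: dark steel bed plate, top at z=10 mm, with locking pliers lying on their side (-y end) and a small vise (+y end). Origin at bench level under the bay. Its y runs along the row from pliers to vise; x from the pliers' moving jaw to the fixed jaw, away from the robot; z up. Offsets in mm below are in this frame
- fixed_jaw (a point): middle of the top edge of the fixed jaw's face, at (15, 7, 24): a straight steel bar along y, 12 mm wide, z 10 to 24, y -74 to +88. A core touching it has its centre on the row line x=0
- end_stop (a point): middle of the end stop's face at (0, -70, 22), top z=34. The first core of the row has its centre at y=-55 when touching it; the row grows to +y, 30 mm per core; gaps of a few mm are closed by the vise later
- press_bar: moving jaw of the pliers: steel bar along y (-72 to +86), 12 mm wide, z 12 to 24; its face is 27 mm to -x of this origin, which is at the fixture's origin when the pliers are open. Slides in +x by up to 15 mm as the handle closes; sprung, about 6 to 10 N in all on the cores, so it pushes them against the fixed jaw
- pliers_handle (a joint): moving handle, rad: 0 wide open (sprung open), 0.18 dead centre, 0.22 closed and locked (stays by itself). Squeezing takes up to about 15 to 20 N at the squeeze point. Pivot at (-12, -105); a bar 12 mm wide, z 14 to 32, 112 mm long, to -y. Over both handles' outer faces: 36 mm closed, about 54 mm open at the squeeze point. Under the handles is only the bench
- squeeze_point (a point): on the moving handle's middle line, 80 mm from its pivot, z=23: the place to squeeze it against the fixed handle; (-12, -185) when closed, about (-29, -183) open
- fixed_handle (a point): middle of the fixed handle beside the squeeze point, at (12, -185, 23); the handle covers x 6 to 18, y -102 to -217, z 14 to 32, with a thin adjusting screw behind it to y=-228
- release_lever (a joint): release lever, rad: 0 at rest (light spring), 0.6 fully pushed. Pivots on the moving handle near its tail and sticks out behind the tails. Pushing its tip to -x (the way the moving handle opens) kicks the locked handle back over centre: about 0.3 rad, 20 to 25 mm at the tip, a few N; the handle then springs open by itself
- lever_tip (a point): on the release lever, 38 mm behind its pivot and 26 mm behind the moving handle's tail, middle of the part that sticks out; z=23; at (-10, -243) when locked. The lever is 6 mm wide here (11 mm at its end), z 16 to 30, and ends 23 mm farther on
- vise_jaw: sliding jaw of the vise: steel block x -14 to +14, z 11 to 37; moves in -y. Origin at the fixture's origin when fully back; its clamping face is 100 mm to +y of this origin; travel 85 mm
- vise_crank (a joint): crank of the vise, rad; grows clockwise seen from above and drives the jaw in by 20 mm per turn (3.2 mm per rad), up to 26.7 rad; 0 at the start, jaw fully back. Stays where it is left; turns with about 4 N at the knob, a few N more while it slides the cores together; once the row meets the end stop it stiffens: 10 N clamps well
- crank_axis (a point): on the crank's upright axis, at (0, 152), z=48
- knob_mid (a point): middle of the crank's knob: black upright cylinder, 16 mm diameter, z 48 to 82 mm, spins freely on its pin, 40 mm from the crank's axis
- dish: bystander: round glass dish, 56 mm diameter, 15 mm tall, loose, among the cores
- jar: bystander: small amber glass jar with black cap, 38 mm diameter, 48 mm tall, loose, among the cores
- wash_bottle: bystander: white plastic bottle, 64 mm diameter, 170 mm tall, loose, at the left
- beaker: bystander: glass beaker, 72 mm diameter, 85 mm tall, loose, at the left
- reagent: bystander: amber glass bottle, 76 mm diameter, 150 mm tall, loose, at the right
- core0: stone core plug, a plain reddish sandstone cylinder, 30 mm diameter, 34 mm tall, about 60 g, standing on its flat end on the bench; origin: centre of its underside, z along its axis. Three to five of the five are present in a run (absent: None)
- core1: stone core plug, a plain reddish sandstone cylinder, 30 mm diameter, 34 mm tall, about 60 g, standing on its flat end on the bench; origin: centre of its underside, z along its axis. Three to five of the five are present in a run (absent: None)
- core2: stone core plug, a plain reddish sandstone cylinder, 30 mm diameter, 34 mm tall, about 60 g, standing on its flat end on the bench; origin: centre of its underside, z along its axis. Three to five of the five are present in a run (absent: None)
- core3: stone core plug, a plain reddish sandstone cylinder, 30 mm diameter, 34 mm tall, about 60 g, standing on its flat end on the bench; origin: centre of its underside, z along its axis. Three to five of the five are present in a run (absent: None)
- core4: stone core plug, a plain reddish sandstone cylinder, 30 mm diameter, 34 mm tall, about 60 g, standing on its flat end on the bench; origin: centre of its underside, z along its axis. Three to five of the five are present in a run (absent: None)
Not all that is in view belongs to the job. Leave any green or turquoise look-alike of the core4 alone. What is shaped like the core2 but green or turquoise is not meant.

How it is judged:
On the way, in this order (a step that is already met when the one before it is completed fails the run):
1. every core stands upright on the bed, between the open jaws of the pliers (value of joint pliers_handle below 0.06 rad and x of core0 in the frame of fixture between -0.0145 and 0.003 m and y of core0 in the frame of fixture between -0.062 and 0.09 m and z of core0 in the frame of fixture between 0.006 and 0.0135 m and angle between each of core0, core1, core2, core3, core4's own z axis and vertical below 0.12 rad and x of core1 in the frame of fixture between -0.0145 and 0.003 m and y of core1 in the frame of fixture between -0.062 and 0.09 m and z of core1 in the frame of fixture between 0.006 and 0.0135 m and x of core2 in the frame of fixture between -0.0145 and 0.003 m and y of core2 in the frame of fixture between -0.062 and 0.09 m and z of core2 in the frame of fixture between 0.006 and 0.0135 m and x of core3 in the frame of fixture between -0.0145 and 0.003 m and y of core3 in the frame of fixture between -0.062 and 0.09 m and z of core3 in the frame of fixture between 0.006 and 0.0135 m and x of core4 in the frame of fixture between -0.0145 and 0.003 m and y of core4 in the frame of fixture between -0.062 and 0.09 m and z of core4 in the frame of fixture between 0.006 and 0.0135 m), for 0.2 s.
2. the pliers are locked over centre and press on the cores (value of joint pliers_handle above 0.195 rad and (contact force between press_bar and core0 above 0.5 N or contact force between press_bar and core1 above 0.5 N or contact force between press_bar and core2 above 0.5 N or contact force between press_bar and core3 above 0.5 N or contact force between press_bar and core4 above 0.5 N) and x of core0 in the frame of fixture between -0.005 and 0.003 m and y of core0 in the frame of fixture between -0.062 and 0.09 m and z of core0 in the frame of fixture between 0.006 and 0.0135 m and angle between each of core0, core1, core2, core3, core4's own z axis and vertical below 0.12 rad and x of core1 in the frame of fixture between -0.005 and 0.003 m and y of core1 in the frame of fixture between -0.062 and 0.09 m and z of core1 in the frame of fixture between 0.006 and 0.0135 m and x of core2 in the frame of fixture between -0.005 and 0.003 m and y of core2 in the frame of fixture between -0.062 and 0.09 m and z of core2 in the frame of fixture between 0.006 and 0.0135 m and x of core3 in the frame of fixture between -0.005 and 0.003 m and y of core3 in the frame of fixture between -0.062 and 0.09 m and z of core3 in the frame of fixture between 0.006 and 0.0135 m and x of core4 in the frame of fixture between -0.005 and 0.003 m and y of core4 in the frame of fixture between -0.062 and 0.09 m and z of core4 in the frame of fixture between 0.006 and 0.0135 m), for 0.3 s.
3. the vise jaw presses the row to the end stop while the pliers are locked (value of joint pliers_handle above 0.195 rad and y of any of core0, core1, core2, core3, core4 in the frame of fixture below -0.051 m and (contact force between vise_jaw and core0 above 5 N or contact force between vise_jaw and core1 above 5 N or contact force between vise_jaw and core2 above 5 N or contact force between vise_jaw and core3 above 5 N or contact force between vise_jaw and core4 above 5 N)), for 0.3 s.
4. the release lever is pushed (value of joint release_lever above 0.15 rad and (contact force between vise_jaw and core0 above 2 N or contact force between vise_jaw and core1 above 2 N or contact force between vise_jaw and core2 above 2 N or contact force between vise_jaw and core3 above 2 N or contact force between vise_jaw and core4 above 2 N)).
5. the pliers have sprung open and the vise still holds the row (value of joint pliers_handle below 0.06 rad and (contact force between vise_jaw and core0 above 2 N or contact force between vise_jaw and core1 above 2 N or contact force between vise_jaw and core2 above 2 N or contact force between vise_jaw and core3 above 2 N or contact force between vise_jaw and core4 above 2 N)), for 0.2 s.
At the end, for the whole second after the job is handed in: Every core stands upright on the bed (tilt under 0.12 rad) with its centre within 5 mm of the row line along the fixed jaw, at rest, the first one within 4 mm of the end stop; the vise jaw presses on the row with over 2 N; the pliers are open (handle below 0.06 rad) (all of step 5 and y of any of core0, core1, core2, core3, core4 in the frame of fixture below -0.051 m and x of core0 in the frame of fixture between -0.005 and 0.003 m and y of core0 in the frame of fixture between -0.062 and 0.09 m and z of core0 in the frame of fixture between 0.006 and 0.0135 m and angle between each of core0, core1, core2, core3, core4's own z axis and vertical below 0.12 rad and linear speed of each of core0, core1, core2, core3, core4 below 0.02 m/s and x of core1 in the frame of fixture between -0.005 and 0.003 m and y of core1 in the frame of fixture between -0.062 and 0.09 m and z of core1 in the frame of fixture between 0.006 and 0.0135 m and x of core2 in the frame of fixture between -0.005 and 0.003 m and y of core2 in the frame of fixture between -0.062 and 0.09 m and z of core2 in the frame of fixture between 0.006 and 0.0135 m and x of core3 in the frame of fixture between -0.005 and 0.003 m and y of core3 in the frame of fixture between -0.062 and 0.09 m and z of core3 in the frame of fixture between 0.006 and 0.0135 m and x of core4 in the frame of fixture between -0.005 and 0.003 m and y of core4 in the frame of fixture between -0.062 and 0.09 m and z of core4 in the frame of fixture between 0.006 and 0.0135 m); the robot touches nothing.
It fails at once if a bystander is knocked away (5 cm) or over (distance of any of dish, jar, wash_bottle, beaker, reagent from where it was at the start of the episode above 0.05 m or angle between any of dish, jar, wash_bottle, beaker, reagent's own z axis and vertical above 0.5 rad).
Of core0, core1, core2, core3, core4 only 3 to 5 are there at a start; the rules pass over those that are not, and their reading is None.
At some moment in a run one of core0, core1, core2, core3, core4 may be knocked a few centimetres aside while the robot is not near it.
It also fails if it takes over 208 s, if anything falls off the work surface, if the arm or the gripper's body presses on something with over 40 N, if the wrist force passes 120 N, or if a joint passes its speed limit or range.

## Working session

There is one attempt and no reset: what is moved stays moved. The work goes in short steps, Python scripts to look and compute and a tool call to move; the robot and the scene stay as the last step left them, time stands still between calls to the robot, and variables do not carry over. Pictures are saved under pics/ and viewed, at most 14 in all, crops included, and the job is handed in when it is done.

Besides the shell and the picture viewer there is one more tool, called after ">>>" as name(argument=value, ...) on one line, values as JSON. arm_command: Moves the arm, as the interface text tells. Its arguments: {"type":"object","properties":{"steps":{"type":"array","items":{"type":"number"}}},"required":["steps"]}

```bash
mkdir -p pics
cat > h.py <<'E'
import numpy as np, cv2
from scipy.spatial.transform import Rotation as R
from cell import telemetry, grab_frame, workorder, outline_of, place_of
def snap(cam,name=None):
    f=grab_frame(cam)
    if name: cv2.imwrite(f'pics/{name}.png',f['color'][:,:,::-1])
    return f
def ray(f,px,z):
    K=f['camera_matrix'];T=f['T']
    d=np.array([(px[0]-K[0,2])/K[0,0],-(px[1]-K[1,2])/K[1,1],-1.0])
    d=T[:3,:3]@d;o=T[:3,3]
    return o+d*(z-o[2])/d[2]
def proj(f,p):
    K=f['camera_matrix'];T=f['T']
    c=T[:3,:3].T@(np.asarray(p)-T[:3,3])
    return np.array([K[0,2]+K[0,0]*c[0]/-c[2],K[1,2]+K[1,1]*-c[1]/-c[2]])
E
python3 - <<'E'
from h import *
s=telemetry.read_state();print(s['t'],s['ee_pos'],s['tcp_rot'],s['force'])
f=snap('top','top0');g=snap('scene','scene0')
print(f['T'].round(3),f['camera_matrix'],f.keys())
for q,z in [('core0',0),('fixed_jaw',.024),('end_stop',.022),('squeeze_point',.023),('fixed_handle',.023),('lever_tip',.023),('crank_axis',.048),('knob_mid',.065),('dish',0),('jar',0),('wash_bottle',0),('beaker',0),('reagent',0),('fixture',0),('vise_jaw',0)]:
    for r in place_of('top',q)[:9]:
        print(q,np.round(r['conf'],2),np.round(r['point']),ray(f,r['point'],z).round(4))
E
```

```text
0.0 [0.14054328 0.58259077 0.22182302] [-3.71084474e-01 -3.11919741e+00  2.80328299e-03] [-0.51999563  0.60946419 -0.43605245]
[[ 3.600e-02  9.790e-01 -2.010e-01  3.180e-01]
 [-9.990e-01  3.500e-02 -8.000e-03  3.200e-02]
 [-1.000e-03  2.010e-01  9.800e-01  1.384e+00]
 [ 0.000e+00  0.000e+00  0.000e+00  1.000e+00]] [[500.06892827   0.         323.10685838]
 [  0.         500.06892827 242.4212288 ]
 [  0.           0.           1.        ]] dict_keys(['color', 'camera_matrix', 'T'])
core0 0.69 [340. 222.] [ 0.6625 -0.0017  0.    ]
core0 0.69 [405. 231.] [ 0.6434 -0.1875  0.    ]
core0 0.59 [246. 220.] [0.6586 0.2661 0.    ]
core0 0.56 [284. 210.] [0.6916 0.1593 0.    ]
core0 0.56 [378. 253.] [ 0.5781 -0.112   0.    ]
core0 0.52 [305. 221.] [0.6623 0.0972 0.    ]
core0 0.49 [264. 237.] [0.6127 0.2116 0.    ]
core0 0.41 [346. 191.] [ 0.7565 -0.0172  0.    ]
fixed_jaw 0.87 [318. 280.] [0.4934 0.0549 0.024 ]
fixed_jaw 0.25 [160. 290.] [0.4483 0.4839 0.024 ]
end_stop 0.91 [344. 290.] [ 0.4664 -0.0193  0.022 ]
squeeze_point 0.81 [387. 309.] [ 0.4195 -0.1347  0.023 ]
fixed_handle 0.65 [388. 291.] [ 0.4697 -0.1383  0.023 ]
lever_tip 0.53 [405. 312.] [ 0.4129 -0.185   0.023 ]
crank_axis 0.7 [264. 277.] [0.4916 0.1999 0.048 ]
knob_mid 0.41 [307. 222.] [0.6434 0.09   0.065 ]
knob_mid 0.38 [263. 288.] [0.4609 0.1982 0.065 ]
knob_mid 0.27 [388. 310.] [ 0.4141 -0.1329  0.065 ]
dish 0.87 [370. 217.] [ 0.6803 -0.0872  0.    ]
jar 0.51 [232. 245.] [0.585  0.2993 0.    ]
wash_bottle 0.56 [159. 289.] [0.4543 0.495  0.    ]
beaker 0.91 [179. 231.] [0.62  0.455 0.   ]
beaker 0.6 [383. 310.] [ 0.4184 -0.1274  0.    ]
beaker 0.26 [342. 291.] [ 0.466  -0.0133  0.    ]
reagent 0.97 [498. 260.] [ 0.5703 -0.4481  0.    ]
fixture 0.75 [319. 286.] [0.4785 0.0499 0.    ]
```

Run:
```python
import cv2
a=cv2.imread('pics/top0.png');c=a[170:340,130:530];cv2.imwrite('pics/top0c.png',cv2.resize(c,None,fx=2,fy=2,interpolation=cv2.INTER_CUBIC))
```

```text
(no output)
```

View pics/scene0.png

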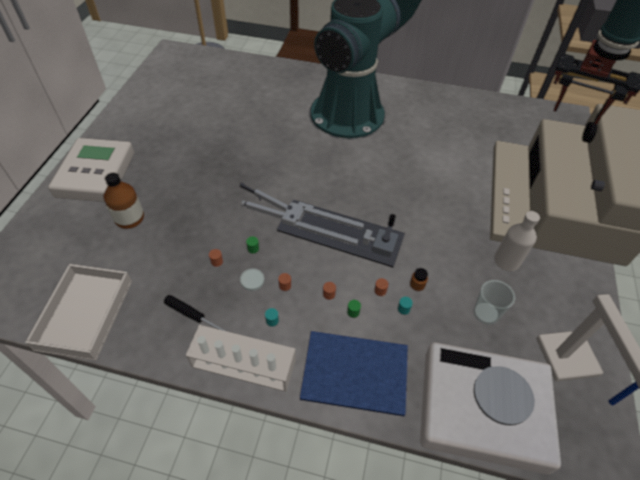

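View pics/top0c.png

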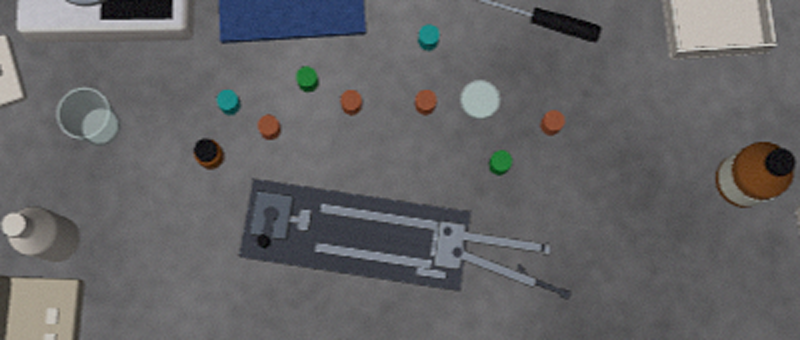

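The top view shows four red cores at px (264,233), (305,220), (343,220) and (406,231). The other cylinders are green or turquoise decoys. The fixture is turned about -6.6°, with the vise at +y. Next I move over it for a closer look.

>>> arm_command(steps=[0,0,0.7,-240,-200,-150,1,0,0,0.7,-240,-200,-150,1,0,0,0.7,-240,-200,-150,1,0,0,0.7,-240,-200,-150,1,0,0,0.7,-240,-200,-150,1,0,0,0.7,-240,-200,-150,1,0,0,0.7,-240,-200,-150,1,0,0,0.7,-240,-200,-150,1,0,0,0.7,-240,-200,-150,1,0,0,0.7,-240,-200,-150,1])

```text
t: 1.68
ee_pos: [0.3296, 0.331, 0.3748]
tcp_rot: [1.423, 2.798, 0.005]
force: [0.1, -0.4, -0.4]
finger_gap: 0.999
grasp_force: 0.0
```

```bash
cat >> h.py <<'E'
A0=np.radians(-6.6)
def go(p,yaw=A0,s=None):
    """tool-frame turn about z (rad) and shift (mm) to bring TCP to p, tool y at angle yaw, pointing down"""
    s=s or telemetry.read_state()
    Rc=R.from_rotvec(s['tcp_rot'])
    y=np.array([np.cos(yaw),np.sin(yaw),0]);z=np.array([0,0,-1.]);x=np.cross(y,z)
    Rg=R.from_matrix(np.c_[x,y,z])
    return (Rc.inv()*Rg).as_rotvec().round(4),(Rc.inv().apply(np.asarray(p)-s['ee_pos'])*1000).round(1)
E
python3 - <<'E'
from h import *
s=telemetry.read_state();print(s['t'],s['ee_pos'],s['qpos'])
print(go([.48,.08,.42]))
E
```

```text
1.6833 [0.32961134 0.33096011 0.37480954] [ 6.40251028e-01  4.77338210e-02  1.54284206e+00 -1.04049595e-03
  1.54684780e+00  1.03578867e-02]
(array([ 4.400e-03, -6.000e-04,  7.451e-01]), array([-291.4,  -26.1,  -45. ]))
```

>>> arm_command(steps=[0,0,0.745,-291,-26,-45,1,0,0,0.745,-291,-26,-45,1,0,0,0.745,-291,-26,-45,1,0,0,0.745,-291,-26,-45,1,0,0,0.745,-291,-26,-45,1,0,0,0.745,-291,-26,-45,1,0,0,0.745,-291,-26,-45,1,0,0,0.745,-291,-26,-45,1,0,0,0.745,-291,-26,-45,1,0,0,0.745,-291,-26,-45,1])

```text
t: 2.52
ee_pos: [0.478, 0.0836, 0.4168]
tcp_rot: [-2.34, -2.093, 0.001]
force: [-0.3, 0.3, -0.6]
finger_gap: 1.001
grasp_force: 0.0
```

Run:
```python
from h import *
s=telemetry.read_state();print(s['t'],s['ee_pos'],s['qpos'].round(3) if hasattr(s['qpos'],'round') else s['qpos'])
f=snap('wrist','w1')
print(f['T'].round(3),f['camera_matrix'])
for q,z in [('core0',0),('fixed_jaw',.024),('end_stop',.022),('squeeze_point',.023),('fixed_handle',.023),('lever_tip',.023),('crank_axis',.048),('knob_mid',.065),('fixture',0)]:
    for r in place_of('wrist',q)[:8]:
        print(q,np.round(r['conf'],2),np.round(r['point']),ray(f,r['point'],z).round(4))
```

```text
2.5167 [0.47801867 0.08361576 0.41680116] [3.000e-02 6.600e-02 1.427e+00 1.000e-03 1.651e+00 1.410e-01]
[[ 0.994  0.105  0.032  0.486]
 [-0.11   0.957  0.267  0.158]
 [-0.003 -0.269  0.963  0.578]
 [ 0.     0.     0.     1.   ]] [[341.15529385   0.         315.26281794]
 [  0.         341.15529385 240.37994955]
 [  0.           0.           1.        ]]
core0 0.96 [479. 227.] [ 0.7512 -0.0094  0.    ]
core0 0.94 [397. 102.] [0.619 0.209 0.   ]
core0 0.84 [431. 233.] [ 0.6691 -0.0115 -0.    ]
core0 0.81 [416.  58.] [0.6511 0.2684 0.    ]
core0 0.79 [443. 130.] [0.6912 0.1582 0.    ]
core0 0.68 [385. 294.] [ 0.583  -0.1188  0.    ]
core0 0.62 [425. 173.] [0.6609 0.0937 0.    ]
fixed_jaw 0.67 [329. 212.] [0.4954 0.0498 0.024 ]
end_stop 0.58 [318. 255.] [ 0.4692 -0.0222  0.022 ]
end_stop 0.56 [429. 233.] [ 0.6585 -0.0045  0.022 ]
squeeze_point 0.66 [302. 315.] [ 0.428  -0.1329  0.023 ]
fixed_handle 0.68 [326. 315.] [ 0.471 -0.136  0.023]
lever_tip 0.38 [297. 346.] [ 0.4116 -0.1933  0.023 ]
crank_axis 0.84 [320. 118.] [0.4957 0.196  0.048 ]
crank_axis 0.39 [396. 103.] [0.6074 0.2031 0.048 ]
knob_mid 0.59 [292. 118.] [0.4559 0.1983 0.065 ]
fixture 0.73 [316. 213.] [0.4738 0.0461 0.    ]
```

View pics/w1.png

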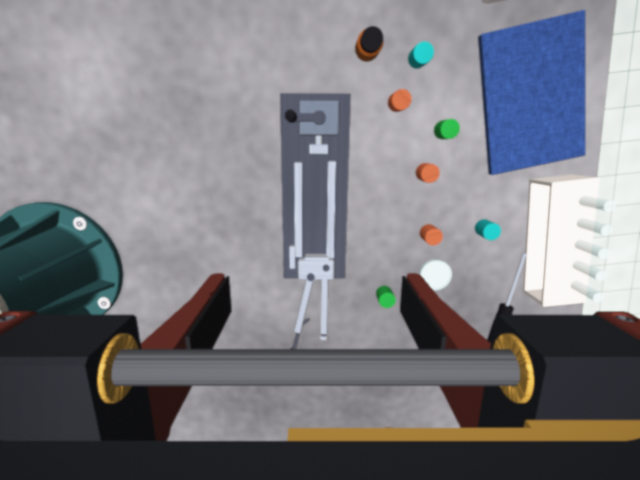

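The picture shows the fixture at px (315,190), with the red cores at (400,100), (428,173) and (431,235) beside it. The fourth is hidden behind the finger. Next I rectify the jaw-top plane to refine the fixture pose.

```bash
cat >> h.py <<'E'
def rect(f,o,a,z,xr,yr,s):
    """top-down resample at height z in fixture frame (o,a): image cols = y, rows = x; s px/mm"""
    xs=np.arange(xr[0],xr[1],1/s);ys=np.arange(yr[0],yr[1],1/s)
    X,Y=np.meshgrid(xs,ys,indexing='ij')
    ex=np.array([np.cos(a),np.sin(a)]);ey=np.array([-np.sin(a),np.cos(a)])
    P=np.stack([o[0]+(X*ex[0]+Y*ey[0])/1000,o[1]+(X*ex[1]+Y*ey[1])/1000,np.full_like(X,z)],-1)
    C=(P-f['T'][:3,3])@f['T'][:3,:3];K=f['camera_matrix']
    u=K[0,2]+K[0,0]*C[...,0]/-C[...,2];v=K[1,2]+K[1,1]*C[...,1]/C[...,2]
    return cv2.remap(f['color'],u.astype('f4'),v.astype('f4'),cv2.INTER_CUBIC)
E
python3 - <<'E'
from h import *
f=grab_frame('wrist')
im=rect(f,(.479,.045),A0,.024,(-50,50),(-130,130),3)[:,:,::-1].copy()
for x in(-27,15,27,-39): cv2.line(im,(0,(x+50)*3),(780,(x+50)*3),(0,0,255),1)
for y in(-74,88,-70): cv2.line(im,((y+130)*3,0),((y+130)*3,300),(0,255,0),1)
cv2.imwrite('pics/r1.png',im)
E
```

```text
(no output)
```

View pics/r1.png

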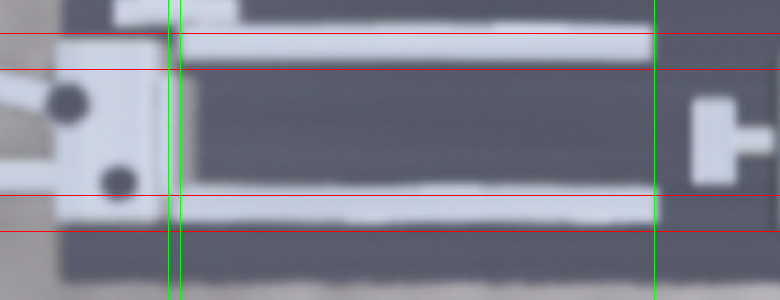

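The bars sit about 2.7 mm to -x and 1.7 mm to +y of my guess, so the fixture origin is about (0.4765, 0.0470). Now I locate the cores by colour.

```bash
cat >> h.py <<'E'
O=np.array([.4765,.0470])
def fw(x,y,z): # fixture mm -> world m
    return np.array([O[0]+(x*np.cos(A0)-y*np.sin(A0))/1000,O[1]+(x*np.sin(A0)+y*np.cos(A0))/1000,z/1000])
def wf(p):
    d=(np.asarray(p)[:2]-O)*1000;return np.array([d[0]*np.cos(A0)+d[1]*np.sin(A0),-d[0]*np.sin(A0)+d[1]*np.cos(A0)])
def reds(f,zm=.017,amin=60):
    h=cv2.cvtColor(f['color'],cv2.COLOR_RGB2HSV)
    m=((h[...,0]<13)&(h[...,1]>110)&(h[...,2]>110)).astype('u1')
    n,l,st,c=cv2.connectedComponentsWithStats(m)
    return [(st[i,4],c[i].round(1),ray(f,c[i],zm).round(4)) for i in range(1,n) if st[i,4]>=amin]
E
python3 - <<'E'
from h import *
for c in('top','wrist'):
    f=grab_frame(c)
    for r in reds(f): print(c,*r, wf(r[2]).round(1))
print(telemetry.read_state()['t'],go([.662,.095,.12]))
E
```

```text
top 60 [343.6 219.5] [ 0.6668 -0.0118  0.017 ] [195.8 -36.5]
top 84 [406.3 229.8] [ 0.6432 -0.1884  0.017 ] [ 192.7 -214.7]
wrist 104 [362.8  46.4] [0.5705 0.2885 0.017 ] [ 65.6 250.7]
wrist 343 [399.2  99. ] [0.6207 0.2104 0.017 ] [124.5 178.9]
wrist 322 [426.7 171.6] [0.6602 0.0959 0.017 ] [176.9  69.7]
wrist 319 [429.9 233.6] [ 0.6633 -0.0088  0.017 ] [192. -34.]
3.1667 (array([0.0001, 0.0001, 0.0043]), array([ 32.5, 180.9, 297.7]))
```

>>> arm_command(steps=[0,0,0.004,34,179,310,0.65,0,0,0.004,34,179,310,0.65,0,0,0.004,34,179,310,0.65,0,0,0.004,34,179,310,0.65,0,0,0.004,34,179,310,0.65,0,0,0.004,34,179,310,0.65,0,0,0.004,34,179,310,0.65,0,0,0.004,34,179,310,0.65,0,0,0.004,34,179,310,0.65,0,0,0.004,34,179,310,0.65])

```text
t: 4.0
ee_pos: [0.6592, 0.0963, 0.1015]
tcp_rot: [-2.343, -2.086, 0.009]
force: [0.2, 0.5, -0.3]
finger_gap: 0.652
grasp_force: 0.0
```

Run:
```python
from h import *
s=telemetry.read_state();print(s['t'],s['ee_pos'],wf(s['ee_pos']),s['finger_gap'],go([.6602,.0959,.017]))
f=snap('wrist')
for r in reds(f): print(*r, wf(r[2]).round(1))
```

```text
4.0 [0.65919456 0.0962556  0.1014991 ] [175.82249734  69.92756677] 0.6517665824018601 (array([-0.0073,  0.0013, -0.0003]), array([-0.1,  1.7, 84.5]))
1903 [234.3  91. ] [0.6162 0.2113 0.017 ] [119.9 179.3]
1526 [317.3 250. ] [0.6587 0.0946 0.017 ] [175.5  68.2]
1420 [224.4 315.8] [0.5787 0.0482 0.017 ] [101.4  12.9]
1438 [405.8 315.7] [0.7225 0.0323 0.017 ] [246.1  13.7]
62 [ 14.2 313.4] [0.411  0.0691 0.017 ] [-67.6  14.4]
70 [617.1 314.2] [0.8882 0.0152 0.017 ] [412.6  15.7]
147 [334.7 345.8] [0.6636 0.0114 0.017 ] [190.  -13.9]
218 [337.  389.1] [ 0.6613 -0.0306  0.017 ] [192.5 -55.8]
```

>>> arm_command(steps=[0,0,0,-1,1,40,0.65,0,0,0,-1,1,75,0.65,0,0,0,-1,1,85,0.65,0,0,0,-1,1,85,0.65,0,0,0,-1,1,85,0.2,0,0,0,-1,1,85,0.2,0,0,0,-1,1,85,0.2,0,0,0,-1,1,85,0.2,0,0,0,-1,1,85,0.2,0,0,0,-1,1,85,0.2])

```text
t: 4.88
ee_pos: [0.6621, 0.0956, 0.0244]
tcp_rot: [2.344, 2.089, 0.003]
force: [-1.8, -0.3, 6.7]
finger_gap: 0.332
grasp_force: 30.0
```

Run:
```python
from h import *
s=telemetry.read_state();print(s['t'],s['ee_pos'],wf(s['ee_pos']),s['finger_gap'],s['grasp_force'])
```

```text
4.8833 [0.66209775 0.09559892 0.02442834] [178.78192653  69.60892058] 0.3317483811637012 30.005396604537964
```

>>> arm_command(steps=[0,0,0,0,0,0,0.6,0,0,0,0,0,0,0.6,0,0,0,0,0,0,0.6])

```text
t: 5.13
ee_pos: [0.6612, 0.0955, 0.0229]
tcp_rot: [2.345, 2.09, 0.0]
force: [0.6, -0.3, -0.2]
finger_gap: 0.523
grasp_force: 0.0
```

Run:
```python
from h import *
s=telemetry.read_state();print(s['t'],s['ee_pos'],wf(s['ee_pos']),s['finger_gap'],s['grasp_force'],s['force'])
f=snap('wrist')
for r in reds(f)[:3]: print(*r, wf(r[2]).round(1))
s=telemetry.read_state();print(s['t'],s['ee_pos'],wf(s['ee_pos']),s['qd'])
print(go([.662,.0956,.017]))
```

```text
5.1333 [0.66116238 0.09549341 0.02285131] [177.86488562  69.39659566] 0.5233950751693573 0.0 [ 0.59913238 -0.32467828 -0.15898011]
4674 [182.7  58.9] [0.6145 0.2131 0.017 ] [118.  180.9]
3462 [316.7 294.3] [0.6606 0.0938 0.017 ] [177.5  67.6]
701 [244.9 305. ] [0.6216 0.092  0.017 ] [139.   61.4]
5.1833 [0.66107838 0.09550632 0.0226895 ] [177.77995354  69.39977335] [ 3.63586186e-04  3.83783792e-03  1.11414246e-03  2.83842207e-04
  3.22994137e-04 -5.61478240e-05]
(array([0.    , 0.0001, 0.0002]), array([0.2, 0.9, 5.7]))
```

>>> arm_command(steps=[0,0,0,0,0,6,0.6,0,0,0,0,0,6,0.6,0,0,0,0,0,6,0.2,0,0,0,0,0,6,0.2,0,0,0,0,0,6,0.2,0,0,0,0,0,6,0.2,0,0,0,0,0,6,0.2,0,0,0,0,0,-20,0.2,0,0,0,0,0,-58,0.2,0,0,0,0,0,-58,0.2])

```text
t: 6.02
ee_pos: [0.6655, 0.0958, 0.087]
tcp_rot: [2.341, 2.086, 0.012]
force: [0.5, -0.4, 0.1]
finger_gap: 0.333
grasp_force: 30.0
```

>>> arm_command(steps=[0,0,0,-15,-40,0,0.2,0,0,0,-27,-80,0,0.2,0,0,0,-39,-120,0,0.2,0,0,0,-51,-155,0,0.2,0,0,0,-59,-184,0,0.2,0,0,0,-59,-184,0,0.2,0,0,0,-59,-184,0,0.2,0,0,0,-59,-184,20,0.2,0,0,0,-59,-184,30,0.2,0,0,0,-59,-184,30,0.2])

```text
t: 6.85
ee_pos: [0.4727, 0.058, 0.0494]
tcp_rot: [-2.345, -2.09, 0.0]
force: [-0.6, -0.0, 0.1]
finger_gap: 0.331
grasp_force: 30.0
```

Run:
```python
from h import *
f=snap('wrist','w2')
s=telemetry.read_state();print(s['t'],s['ee_pos'],wf(s['ee_pos']),s['finger_gap'],s['grasp_force'],s['force'])
```

```text
6.9 [0.47278989 0.05808695 0.05012549] [-4.95982074 10.58704813] 0.3350289492231794 29.999192655086517 [ 1.15829587 -0.21760428 -0.30209761]
```

View pics/w2.png

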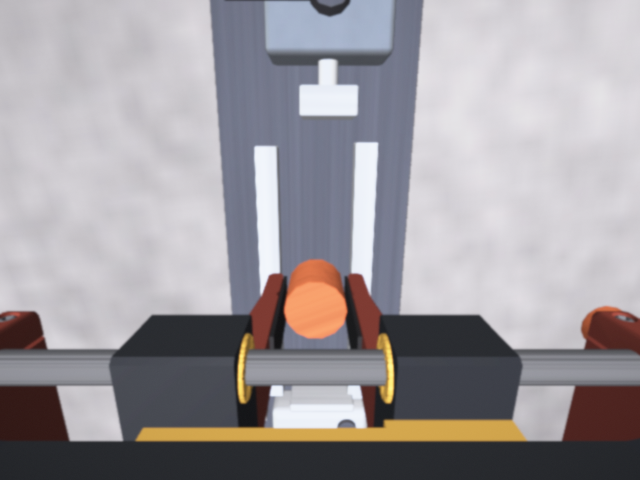

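The core is held upright at px (316,300) and sits centrally over the bay, with jaw edges at columns 278 and 355. From this close view I can sharpen the fixture pose.

```bash
cat >> h.py <<'E'
def bars(f,yr):
    p=rect(f,O,A0,.024,(-50,40),yr,4).astype(float).mean((1,2));g=np.gradient(cv2.GaussianBlur(p[:,None],(1,9),0)[:,0]);x=np.arange(len(p))/4-50
    return [round(float(x[i]),2) for i in np.argsort(-abs(g)) if abs(g[i])>2 and abs(g[i])==max(abs(g[max(0,i-8):i+9]))][:6]
E
python3 - <<'E'
from h import *
f=snap('wrist')
for yr in((50,60),(60,70),(70,82)): print(yr,bars(f,yr))
im=rect(f,O,A0,.024,(16,26),(70,110),4).astype(float).mean((0,2)); g=np.gradient(im); i=np.argmax(abs(g)); print('end y',70+i/4)
im=rect(f,O,A0,.024,(-37,-29),(70,110),4).astype(float).mean((0,2)); g=np.gradient(im); i=np.argmax(abs(g)); print('end y',70+i/4)
print(telemetry.read_state()['ee_pos'])
E
```

```text
(50, 60) [-27.0, -39.0, 26.75, 14.75]
(60, 70) [-27.0, -39.0, 26.75, 14.75]
(70, 82) [-27.0, 26.75, -39.0, 14.75]
end y 87.0
end y 85.25
[0.4730254  0.05805848 0.05064378]
```

>>> arm_command(steps=[0,0,0,0,-1,12,0.2,0,0,0,0,-1,21,0.2,0,0,0,0,-1,24,0.2,0,0,0,0,-1,24,0.2,0,0,0,0,-1,24,0.48,0,0,0,0,-1,24,0.48,0,0,0,0,-1,24,0.48,0,0,0,0,-1,10,0.48,0,0,0,0,-1,-25,0.5,0,0,0,0,-1,-50,0.65])

```text
t: 7.78
ee_pos: [0.4702, 0.0581, 0.1018]
tcp_rot: [-2.345, -2.09, 0.001]
force: [1.3, 0.4, 0.1]
finger_gap: 0.545
grasp_force: 0.0
```

>>> arm_command(steps=[0,0,0,0,0,-5,0.65,0,0,0,-9,40,-5,0.65,0,0,0,-18,80,-5,0.65,0,0,0,-27,120,-5,0.65,0,0,0,-36,160,-5,0.65,0,0,0,-44,198,-5,0.65,0,0,0,-44,198,-5,0.65,0,0,0,-44,198,-5,0.65,0,0,0,-44,198,-5,0.65])

```text
t: 8.53
ee_pos: [0.6606, -0.008, 0.1044]
tcp_rot: [-2.344, -2.088, 0.003]
force: [-1.2, -0.2, -0.3]
finger_gap: 0.649
grasp_force: 0.0
```

```bash
sed -i 's/^O=.*/O=np.array([.4764,.0461])/' h.py
python3 - <<'E'
from h import *
f=snap('wrist')
s=telemetry.read_state();print(s['t'],s['ee_pos'],wf(s['ee_pos']),s['finger_gap'])
for r in reds(f): print(*r, wf(r[2]).round(1))
g=snap('top')
for r in reds(g,.017,20): print(*r, wf(r[2]).round(1))
E
```

```text
8.5833 [ 0.66005519 -0.00775989  0.10464669] [188.628563   -32.39414579] 0.6502677131982411
1676 [ 21.5 190.2] [0.4512 0.0593 0.017 ] [-26.6  10.2]
1505 [319.7 248.9] [ 0.6624 -0.0099  0.017 ] [191.2 -34.3]
363 [315.2 419.8] [ 0.6407 -0.1671  0.017 ] [ 187.7 -192.9]
91 [405.9 230.1] [ 0.6425 -0.1873  0.017 ] [ 191.8 -212.8]
81 [263.7 232.1] [0.6224 0.2112 0.017 ] [126.1 180.8]
```

>>> arm_command(steps=[0,0,0,-1,2,40,0.65,0,0,0,-1,2,75,0.65,0,0,0,-1,2,89,0.65,0,0,0,-1,2,89,0.65,0,0,0,-1,2,89,0.2,0,0,0,-1,2,89,0.2,0,0,0,-1,2,89,0.2,0,0,0,-1,2,89,0.2,0,0,0,-1,2,89,0.2,0,0,0,-1,2,89,0.2])

```text
t: 9.47
ee_pos: [0.6651, -0.0096, 0.0183]
tcp_rot: [2.344, 2.089, 0.002]
force: [-0.5, 0.2, 7.2]
finger_gap: 0.337
grasp_force: 30.0
```

>>> arm_command(steps=[0,0,0,0,0,-30,0.2,0,0,0,0,0,-64,0.2,0,0,0,2,-40,-64,0.2,0,0,0,4,-80,-64,0.2,0,0,0,7,-120,-64,0.2,0,0,0,10,-160,-64,0.2,0,0,0,12,-197,-64,0.2,0,0,0,12,-197,-64,0.2,0,0,0,12,-197,-64,0.2,0,0,0,12,-197,-40,0.2])

```text
t: 10.3
ee_pos: [0.4744, 0.0246, 0.06]
tcp_rot: [2.34, 2.085, 0.01]
force: [0.5, -0.4, -1.0]
finger_gap: 0.336
grasp_force: 30.0
```

Run:
```python
from h import *
f=snap('wrist','w3')
s=telemetry.read_state();print(s['t'],s['ee_pos'],wf(s['ee_pos']),s['finger_gap'])
for r in reds(f,.06): print(*r, wf(r[2]).round(1))
for r in reds(f,.027): print(*r, wf(r[2]).round(1))
```

```text
10.35 [0.47154822 0.02468404 0.05504791] [ -2.35813983 -21.83168168] 0.33568357748514843
2509 [302.5 221.1] [0.4716 0.0646 0.06  ] [-6.9 17.8]
3789 [314.9 296.9] [0.473  0.0242 0.06  ] [ -0.9 -22.1]
1130 [265.1 310.8] [0.4463 0.0195 0.06  ] [-26.8 -29.9]
1162 [365.3 310.7] [0.4982 0.0133 0.06  ] [ 25.4 -30.1]
67 [ 14.7 313.4] [0.3175 0.0334 0.06  ] [-156.4  -30.9]
237 [624.2 320. ] [ 0.6344 -0.0084  0.06  ] [163.2 -36. ]
2509 [302.5 221.1] [0.4698 0.0575 0.027 ] [-7.9 10.6]
3789 [314.9 296.9] [0.4715 0.0088 0.027 ] [ -0.6 -37.6]
1130 [265.1 310.8] [0.4394 0.0031 0.027 ] [-31.8 -47. ]
1162 [365.3 310.7] [ 0.5019 -0.0043  0.027 ] [ 31.1 -47.1]
67 [ 14.7 313.4] [0.2843 0.0199 0.027 ] [-187.8  -48.1]
237 [624.2 320. ] [ 0.6659 -0.0305  0.027 ] [197.  -54.3]
```

View pics/w3.png

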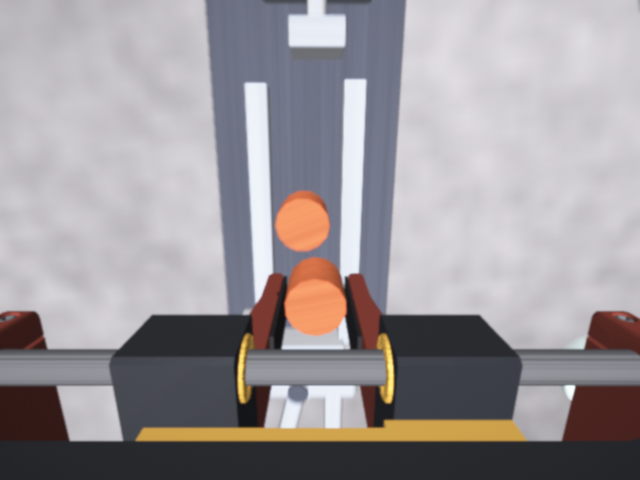

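The picture shows the first core standing in the bay at px (302,221) and the second held at (315,297), about 32 mm apart. Next I lower it, release, and go to the fourth core.

>>> arm_command(steps=[0,0,0,0,-2,14,0.2,0,0,0,0,-2,26,0.2,0,0,0,0,-2,30,0.2,0,0,0,0,-2,30,0.2,0,0,0,0,-2,30,0.48,0,0,0,0,-2,30,0.48,0,0,0,0,-2,30,0.48,0,0,0,0,-2,14,0.48,0,0,0,0,-2,-20,0.5,0,0,0,0,-2,-45,0.65])

```text
t: 11.18
ee_pos: [0.4677, 0.0252, 0.1028]
tcp_rot: [-2.345, -2.09, 0.001]
force: [0.9, -0.7, 0.3]
finger_gap: 0.545
grasp_force: 0.0
```

>>> arm_command(steps=[0,0,0,-28,30,-5,0.65,0,0,0,-56,60,-5,0.65,0,0,0,-84,90,-5,0.65,0,0,0,-112,120,-5,0.65,0,0,0,-140,150,-5,0.65,0,0,0,-168,180,-5,0.65,0,0,0,-191,198,-5,0.65,0,0,0,-191,198,-5,0.65,0,0,0,-191,198,-5,0.65,0,0,0,-191,198,-5,0.65])

```text
t: 12.02
ee_pos: [0.6416, -0.1866, 0.1062]
tcp_rot: [-2.344, -2.088, 0.001]
force: [0.1, 0.2, 0.3]
finger_gap: 0.651
grasp_force: 0.0
```

Run:
```python
from h import *
f=snap('wrist')
s=telemetry.read_state();print(s['t'],s['ee_pos'],wf(s['ee_pos']),s['finger_gap'])
for r in reds(f): print(*r, wf(r[2]).round(1))
g=snap('top')
for r in reds(g,.017,20): print(*r, wf(r[2]).round(1))
```

```text
12.0667 [ 0.64131186 -0.18603302  0.10629889] [ 190.49965914 -211.64011584] 0.6532980293947984
1505 [314.2 248.7] [ 0.6392 -0.1883  0.017 ] [ 188.7 -214.1]
81 [263.6 232.2] [0.6222 0.2114 0.017 ] [125.8 181. ]
```

>>> arm_command(steps=[0,0,0,-1,-1,40,0.65,0,0,0,-1,-1,75,0.65,0,0,0,-1,-1,90,0.65,0,0,0,-1,-1,90,0.65,0,0,0,-1,-1,90,0.2,0,0,0,-1,-1,90,0.2,0,0,0,-1,-1,90,0.2,0,0,0,-1,-1,90,0.2,0,0,0,-1,-1,90,0.2,0,0,0,-1,-1,90,0.2])

```text
t: 12.95
ee_pos: [0.6424, -0.1884, 0.0183]
tcp_rot: [2.344, 2.089, 0.002]
force: [-1.7, 0.6, 7.5]
finger_gap: 0.334
grasp_force: 30.0
```

>>> arm_command(steps=[0,0,0,0,0,-30,0.2,0,0,0,0,0,-64,0.2,0,0,0,26,-32,-64,0.2,0,0,0,52,-64,-64,0.2,0,0,0,78,-96,-64,0.2,0,0,0,104,-128,-64,0.2,0,0,0,130,-160,-64,0.2,0,0,0,159,-195,-64,0.2,0,0,0,159,-195,-64,0.2,0,0,0,159,-195,-64,0.2])

```text
t: 13.78
ee_pos: [0.4633, -0.0061, 0.0809]
tcp_rot: [-2.342, -2.092, 0.002]
force: [0.1, -0.5, -1.1]
finger_gap: 0.332
grasp_force: 30.0
```

Run:
```python
from h import *
f=snap('wrist')
s=telemetry.read_state();print(s['t'],s['ee_pos'],wf(s['ee_pos']),s['finger_gap'])
for r in reds(f,.027): print(*r, wf(r[2]).round(1))
s=telemetry.read_state();print(s['t'],s['ee_pos'],wf(s['ee_pos']),s['finger_gap'])
```

```text
13.8333 [ 0.46605785 -0.00738954  0.08121692] [ -4.12567793 -54.3237518 ] 0.3316234794628352
4170 [318.8 189.3] [0.4696 0.0414 0.027 ] [-6.2 -5.5]
3779 [315.1 296.5] [ 0.459  -0.0312  0.027 ] [ -8.4 -78.8]
1108 [264.9 311.1] [ 0.4231 -0.0384  0.027 ] [-43.2 -90.1]
1142 [365.4 310.8] [ 0.4926 -0.0459  0.027 ] [ 26.7 -89.5]
67 [ 14.1 313.4] [ 0.2487 -0.0208  0.027 ] [-218.5  -92.6]
76 [617.  314.4] [ 0.6664 -0.0679  0.027 ] [201.8 -91.4]
116 [631.9 325.1] [ 0.6777 -0.0776  0.027 ] [214.2 -99.7]
13.8333 [ 0.46605785 -0.00738954  0.08121692] [ -4.12567793 -54.3237518 ] 0.3316234794628352
```

Run:
```python
from h import *
f=snap('wrist')
a=rect(f,O,A0,.044,(-45,45),(-70,60),4)[:,:,::-1]
s=telemetry.read_state();zt=s['ee_pos'][2]+.0175;print(wf(s['ee_pos']),zt)
b=rect(f,O,A0,zt,(-45,45),(-90,40),4)[:,:,::-1]
im=np.vstack([a[:280],b[:280]]).copy()
for y in(-70,-55,-25,-7,10,25,40): cv2.line(im,((y+70)*4,0),((y+70)*4,270),(0,255,0),1)
for y in(-70,-55,-40): cv2.line(im,((y+90)*4,280),((y+90)*4,560),(255,0,0),1)
cv2.imwrite('pics/r2.png',im)
```

```text
[ -2.53751815 -54.94992975] 0.09882513123489194
```

View pics/r2.png

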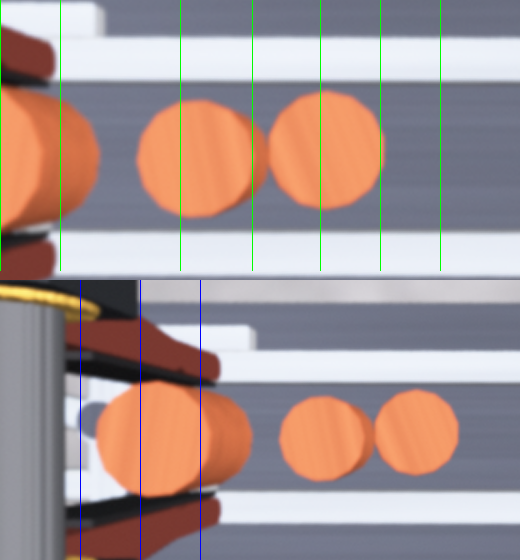

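>>> arm_command(steps=[0,0,0,0,-2,20,0.2,0,0,0,0,-2,30,0.2,0,0,0,0,-2,30,0.2,0,0,0,0,-2,30,0.2,0,0,0,0,-2,30,0.2])

```text
t: 14.3
ee_pos: [0.4655, -0.0084, 0.0511]
tcp_rot: [2.346, 2.088, 0.001]
force: [0.3, 0.5, -0.5]
finger_gap: 0.333
grasp_force: 30.0
```

Run:
```python
from h import *
f=snap('wrist')
s=telemetry.read_state();zt=s['ee_pos'][2]+.0175;print(wf(s['ee_pos']),zt)
b=rect(f,O,A0,zt,(-45,45),(-90,40),4)[:,:,::-1]
a=rect(f,O,A0,.044,(-45,45),(-70,60),4)[:,:,::-1]
im=np.vstack([a,b]).copy()
for y in(-70,-55,-40): cv2.line(im,((y+90)*4,360),((y+90)*4,720),(255,0,0),1)
for y in(-37,-7): cv2.line(im,((y+70)*4,0),((y+70)*4,360),(0,255,0),1)
cv2.imwrite('pics/r3.png',im[:700])
im=im[340:600];cv2.imwrite('pics/r3.png',cv2.resize(im,None,fx=1.4,fy=1.4))
```

```text
[ -4.69964802 -55.26778899] 0.06870354130889723
```

View pics/r3.png

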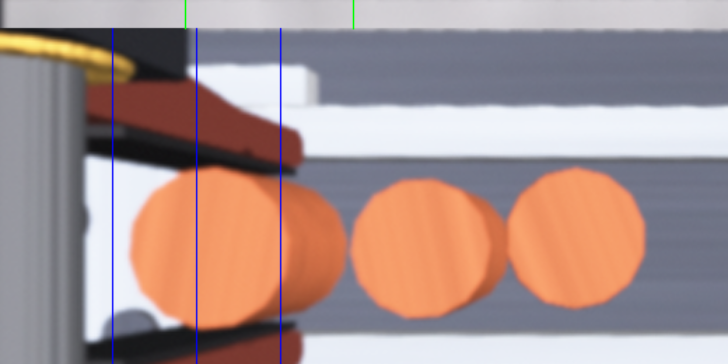

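>>> arm_command(steps=[0,0,0,0.7,-1,8,0.2,0,0,0,0.7,-1,16,0.2,0,0,0,0.7,-1,24,0.2,0,0,0,0.7,-1,24,0.2,0,0,0,0.7,-1,24,0.2,0,0,0,0.7,-1,24,0.2])

```text
t: 14.85
ee_pos: [0.4627, -0.0067, 0.0262]
tcp_rot: [-2.345, -2.09, 0.001]
force: [0.4, -0.5, -1.5]
finger_gap: 0.336
grasp_force: 30.0
```

Run:
```python
from h import *
s=telemetry.read_state();print(wf(s['ee_pos']),s['ee_pos'][2],s['force'],s['t'],s['grasp_force'],s['finger_gap'])
```

```text
[ -7.5323554  -53.99432788] 0.026177147688923985 [ 0.38493834 -0.4575611  -1.47601335] 14.85 29.999776482582092 0.33610746080073917
```

>>> arm_command(steps=[0,0,0,0,0,0,0.48,0,0,0,0,0,0,0.48,0,0,0,0,0,0,0.48,0,0,0,0,0,-16,0.48,0,0,0,0,0,-50,0.5,0,0,0,0,0,-79,0.65,0,0,0,0,0,-79,0.65])

```text
t: 15.43
ee_pos: [0.4665, -0.0072, 0.1101]
tcp_rot: [2.34, 2.086, 0.008]
force: [0.9, -0.1, 0.4]
finger_gap: 0.614
grasp_force: 0.0
```

>>> arm_command(steps=[0,0,0,36,20,0,0.65,0,0,0,72,40,0,0.65,0,0,0,108,60,0,0.65,0,0,0,144,80,0,0.65,0,0,0,180,100,0,0.65,0,0,0,212,118,0,0.65,0,0,0,235,130,0,0.65,0,0,0,235,130,0,0.65,0,0,0,235,130,0,0.65,0,0,0,235,130,0,0.65])

```text
t: 16.27
ee_pos: [0.6179, 0.2111, 0.1048]
tcp_rot: [-2.345, -2.09, 0.003]
force: [0.4, -0.1, 0.4]
finger_gap: 0.649
grasp_force: 0.0
```

Run:
```python
from h import *
f=snap('wrist')
s=telemetry.read_state();print(s['t'],wf(s['ee_pos']),s['ee_pos'][2],s['finger_gap'])
for r in reds(f): print(*r, wf(r[2]).round(1))
g=snap('top')
for r in reds(g,.017,20): print(*r, wf(r[2]).round(1))
```

```text
16.3167 [121.53672092 179.75281414] 0.10496844539399858 0.6516478007994904
421 [258.8 146.5] [0.5855 0.2889 0.017 ] [ 80.5 253.7]
1480 [318.7 250.2] [0.6189 0.2082 0.017 ] [122.9 177.4]
1437 [224.4 315.7] [0.5369 0.1616 0.017 ] [ 46.8 121.7]
1440 [405.8 315.8] [0.6827 0.1451 0.017 ] [193.6 122.1]
61 [ 14.  313.4] [0.368  0.1829 0.017 ] [-123.4  123.4]
71 [617.3 314.2] [0.8519 0.1274 0.017 ] [363.7 123.9]
95 [315.9 287.3] [0.4728 0.0589 0.017 ] [-5.  12.3]
95 [328.  288.3] [0.4712 0.0257 0.017 ] [ -2.8 -20.9]
93 [339.5 291. ] [ 0.4647 -0.006   0.017 ] [ -5.6 -53.1]
```

>>> arm_command(steps=[0,0,0,-1.5,0,40,0.65,0,0,0,-1.5,0,75,0.65,0,0,0,-1.5,0,88,0.65,0,0,0,-1.5,0,88,0.65,0,0,0,-1.5,0,88,0.2,0,0,0,-1.5,0,88,0.2,0,0,0,-1.5,0,88,0.2,0,0,0,-1.5,0,88,0.2,0,0,0,-1.5,0,88,0.2,0,0,0,-1.5,0,88,0.2])

```text
t: 17.2
ee_pos: [0.6202, 0.2106, 0.0193]
tcp_rot: [2.344, 2.089, 0.003]
force: [-0.4, -0.5, 6.8]
finger_gap: 0.34
grasp_force: 30.0
```

>>> arm_command(steps=[0,0,0,0,0,-30,0.2,0,0,0,0,0,-64,0.2,0,0,0,-26,-26,-64,0.2,0,0,0,-52,-51,-64,0.2,0,0,0,-78,-76,-64,0.2,0,0,0,-104,-102,-64,0.2,0,0,0,-134,-128,-64,0.2,0,0,0,-134,-128,-64,0.2,0,0,0,-134,-128,-50,0.2,0,0,0,-134,-128,-34,0.2])

```text
t: 18.03
ee_pos: [0.4775, 0.0915, 0.0528]
tcp_rot: [2.345, 2.087, 0.005]
force: [-0.4, 1.0, 0.1]
finger_gap: 0.331
grasp_force: 30.0
```

>>> arm_command(steps=[0,0,0,0,0,0,0.2,0,0,0,0,0,0,0.2,0,0,0,0,0,0,0.2])

```text
t: 18.28
ee_pos: [0.4769, 0.092, 0.0522]
tcp_rot: [2.345, 2.09, 0.0]
force: [0.2, 1.1, -0.8]
finger_gap: 0.332
grasp_force: 30.0
```

Run:
```python
from h import *
s=telemetry.read_state();print(s['t'],wf(s['ee_pos']),s['ee_pos'][2],s['finger_gap'],s['grasp_force'])
g=snap('top')
for r in reds(g,.027,20): print(*r, wf(r[2]).round(1))
```

```text
18.2833 [-4.75046868 45.68754281] 0.052180833228572816 0.33242178489918284 29.99954491853714
34 [314.7 287.3] [0.4714 0.0618 0.027 ] [-6.8 15. ]
53 [330.1 288.2] [0.4705 0.0201 0.027 ] [ -2.9 -26.5]
92 [339.5 291.1] [ 0.4636 -0.0058  0.027 ] [ -6.7 -53. ]
```

>>> arm_command(steps=[0,0,0,-0.5,-1,8,0.2,0,0,0,-0.5,-1,16,0.2,0,0,0,-0.5,-1,24.5,0.2,0,0,0,-0.5,-1,24.5,0.2,0,0,0,-0.5,-1,24.5,0.48,0,0,0,-0.5,-1,24.5,0.48,0,0,0,-0.5,-1,24.5,0.48,0,0,0,-0.5,-1,10,0.48,0,0,0,-0.5,-1,-25,0.6,0,0,0,-0.5,-1,-50,1])

```text
t: 19.17
ee_pos: [0.4749, 0.0914, 0.1026]
tcp_rot: [-2.345, -2.09, 0.002]
force: [-0.2, -0.5, 1.0]
finger_gap: 0.595
grasp_force: 0.0
```

>>> arm_command(steps=[0,0,0,-20,0,0,1,0,0,0,-60,2,0,1,0,0,0,-100,2,0,1,0,0,0,-140,2,0,1,0,0,0,-180,2,0,1,0,0,0,-220,2,0,1,0,0,0,-230,2,0,1,0,0,0,-230,2,0,1,0,0,0,-230,2,0,1,0,0,0,-230,2,0,1])

```text
t: 20.0
ee_pos: [0.4507, -0.1359, 0.1015]
tcp_rot: [-2.344, -2.09, 0.0]
force: [-0.3, 0.9, 0.3]
finger_gap: 0.998
grasp_force: 0.0
```

Run:
```python
from h import *
f=snap('wrist','w4')
s=telemetry.read_state();print(s['t'],wf(s['ee_pos']),s['ee_pos'][2],s['finger_gap'])
for q in('squeeze_point','fixed_handle','lever_tip'):
  for r in place_of('wrist',q)[:2]: print(q,r['conf'],r['point'],wf(ray(f,r['point'],.023)))
g=snap('top')
for r in reds(g,.027,20): print(*r, wf(r[2]).round(1))
for q in('squeeze_point','fixed_handle','lever_tip','knob_mid','crank_axis'):
  for r in place_of('top',q)[:2]: print(q,r['conf'],r['point'],wf(ray(g,r['point'],{'k':.065,'c':.048}.get(q[0],.023))))
```

```text
20.05 [  -4.57252776 -183.50979226] 0.10152529106282361 1.0032526979706298
squeeze_point 0.9 [283.6, 248.7] [ -29.17577384 -182.41986044]
fixed_handle 0.84 [339.7, 248.9] [  12.0675724  -182.51108007]
94 [304.2 285.4] [0.4755 0.0907 0.027 ] [-6.  44.2]
95 [315.9 287.2] [0.4717 0.0586 0.027 ] [-6.1 11.9]
94 [328.  288.3] [0.47   0.0256 0.027 ] [ -4.  -21.1]
94 [339.5 291. ] [ 0.4637 -0.0059  0.027 ] [ -6.6 -53.1]
lever_tip 0.38 [408.1, 315.7] [ -44.36396245 -245.63345686]
knob_mid 0.58 [343.3, 289.7] [ -5.8710699  -61.86848824]
knob_mid 0.53 [262.4, 286.6] [-29.89413654 150.89853068]
crank_axis 0.57 [263.7, 279.6] [ -9.1679001  153.08903782]
```

View pics/w4.png

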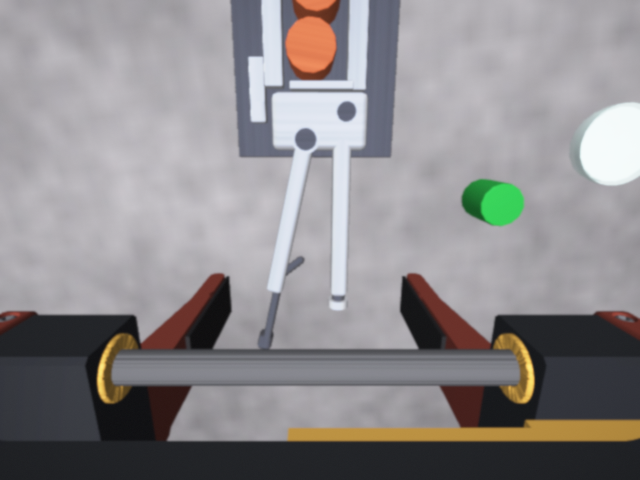

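All four cores stand in the bay. The handle points match the given model, with the moving handle at px (284,249) and the fixed one at (340,249). Next I descend over both handles and squeeze.

>>> arm_command(steps=[0,0,0,-1.5,1,40,1,0,0,0,-1.5,1,75,1,0,0,0,-1.5,1,90,1,0,0,0,-1.5,1,90,1,0,0,0,-1.5,3,90,0.85,0,0,0,-1.5,4,90,0.7,0,0,0,-1.5,4,90,0.6,0,0,0,-1.5,4,90,0.5,0,0,0,-1.5,4,90,0.4,0,0,0,-1.5,4,90,0.3])

```text
t: 21.33
ee_pos: [0.4498, -0.1381, 0.012]
tcp_rot: [-2.339, -2.088, 0.008]
force: [-14.8, -4.1, 4.8]
finger_gap: 0.588
grasp_force: 6.0
```

>>> arm_command(steps=[0,0,0,0,0,0,0.3,0,0,0,0,0,0,0.3,0,0,0,0,0,0,0.3,0,0,0,0,0,0,0.3,0,0,0,0,0,0,0.3,0,0,0,0,0,0,0.3])

```text
t: 21.83
ee_pos: [0.4557, -0.1397, 0.0126]
tcp_rot: [2.344, 2.089, 0.001]
force: [-2.7, -1.9, 6.7]
finger_gap: 0.406
grasp_force: 30.0
```

Run:
```python
from h import *
s=telemetry.read_state();print(s['t'],wf(s['ee_pos']),s['ee_pos'][2],s['finger_gap'],s['grasp_force'],s['force'])
f=snap('wrist','w5')
```

```text
21.8333 [   0.77279082 -186.93246216] 0.012556645468076746 0.40637990021579995 30.002284348011017 [-2.71979175 -1.85769128  6.7055635 ]
```

>>> arm_command(steps=[0,0,0,0,0,0,0.6,0,0,0,0,0,0,0.6,0,0,0,0,0,0,0.6,0,0,0,0,0,-20,0.6,0,0,0,0,0,-60,0.6,0,0,0,0,0,-100,0.6,0,0,0,40,0,-120,0.6,0,0,0,80,0,-140,0.6,0,0,0,100,0,-140,0.6,0,0,0,100,0,-140,0.6])

```text
t: 22.72
ee_pos: [0.4673, -0.0363, 0.1533]
tcp_rot: [2.342, 2.092, 0.005]
force: [-0.8, -0.4, -0.8]
finger_gap: 0.597
grasp_force: 0.0
```

Run:
```python
from h import *
s=telemetry.read_state();print(s['t'],wf(s['ee_pos']),s['ee_pos'][2],s['finger_gap'])
f=snap('wrist','w6')
for q,z in(('knob_mid',.065),('crank_axis',.048),('squeeze_point',.023),('lever_tip',.023)):
  for r in place_of('wrist',q)[:2]: print(q,r['conf'],r['point'],wf(ray(f,r['point'],z)))
g=snap('top')
for r in reds(g,.027,20): print(*r, wf(r[2]).round(1))
```

```text
22.7167 [  0.45531013 -82.86749515] 0.15333269165575752 0.5969344678270597
squeeze_point 0.76 [303.9, 335.8] [ -10.89331514 -184.94081315]
squeeze_point 0.46 [313.9, 164.6] [ -1.63737708 -23.76313881]
lever_tip 0.88 [302.9, 387.1] [ -12.22586108 -243.2064242 ]
91 [304.7 282.5] [0.4835 0.0897 0.027 ] [ 2.  44.1]
88 [316.4 284.4] [0.4795 0.0575 0.027 ] [ 1.8 11.7]
65 [338.9 287.8] [ 0.4725 -0.004   0.027 ] [  1.9 -50.2]
```

View pics/w6.png

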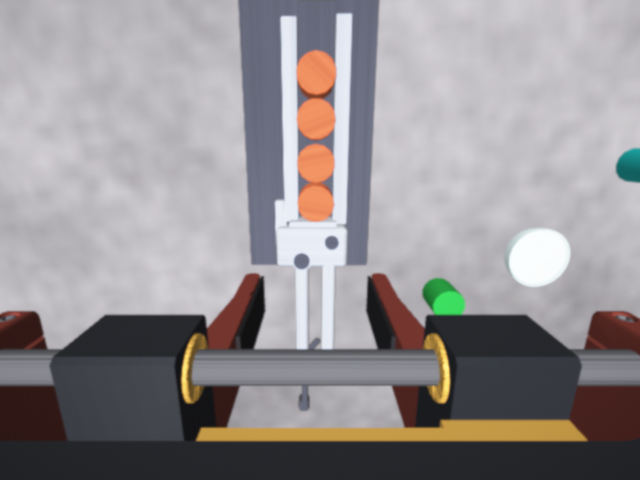

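The picture shows the handles parallel and locked, with the four cores lined up against the jaws at column 316. Now I look at the vise.

>>> arm_command(steps=[0,0,0,40,0,-20,0.6,0,0,0,80,0,-40,0.6,0,0,0,120,0,-60,0.6,0,0,0,160,0,-60,0.6,0,0,0,170,0,-60,0.6,0,0,0,170,0,-60,0.6,0,0,0,170,0,-60,0.6,0,0,0,170,0,-60,0.6])

```text
t: 23.68
ee_pos: [0.4853, 0.1276, 0.2109]
tcp_rot: [-2.346, -2.089, 0.003]
force: [-0.5, 0.5, -1.4]
finger_gap: 0.6
grasp_force: 0.0
```

Run:
```python
from h import *
s=telemetry.read_state();print(s['t'],wf(s['ee_pos']),s['ee_pos'][2],s['finger_gap'],s['qpos'])
f=snap('wrist','w7')
for q,z in(('knob_mid',.065),('crank_axis',.048)):
  for r in place_of('wrist',q)[:2]: print(q,r['conf'],r['point'],wf(ray(f,r['point'],z)))
im=rect(f,O,A0,.082,(-70,40),(90,215),5)[:,:,::-1].copy()
for r_ in (40,): cv2.circle(im,((152-90)*5,350),200,(0,0,255),1)
cv2.imwrite('pics/r7.png',im)
```

```text
23.6833 [-0.50779587 82.0124794 ] 0.2108915710277341 0.5997575770783944 [ 1.20033738e-01  2.30883184e-01  1.73137885e+00 -8.68012154e-04
  1.18121683e+00  2.36116716e-01]
knob_mid 0.59 [273.0, 151.6] [-38.79067867 150.98702816]
crank_axis 0.86 [317.5, 149.6] [6.25055712e-02 1.52425914e+02]
crank_axis 0.72 [316.3, 252.4] [-0.95894898 53.37944885]
```

View pics/r7.png

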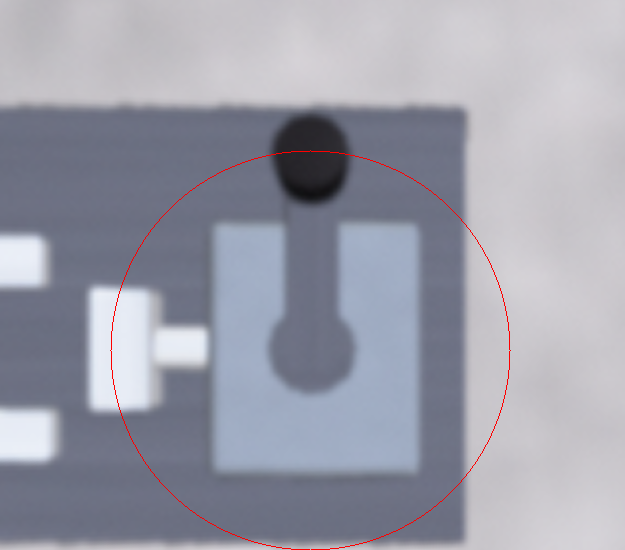

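The rectified view puts the knob top at px (311,152), which is fixture (-40,152), exactly on the 40 mm circle. Next I move above it.

>>> arm_command(steps=[0,0,0,40,-20,40,0.5,0,0,0,68,-39,70,0.5,0,0,0,68,-39,90,0.5,0,0,0,68,-39,90,0.5,0,0,0,68,-39,90,0.5,0,0,0,68,-39,90,0.5,0,0,0,68,-39,90,0.5])

```text
t: 24.42
ee_pos: [0.4569, 0.2004, 0.1233]
tcp_rot: [2.345, 2.087, 0.004]
force: [0.0, -0.0, -0.7]
finger_gap: 0.506
grasp_force: 0.0
```

Run:
```python
from h import *
f=snap('wrist')
s=telemetry.read_state();print(s['t'],wf(s['ee_pos']),s['ee_pos'][2],s['finger_gap'],go(fw(-40,152,56)))
```

```text
24.4667 [-37.04345245 151.10138945] 0.12335776202941279 0.4972215361488446 (array([ 0.0034, -0.001 , -0.0012]), array([ 0.8, -3.2, 67.3]))
```

>>> arm_command(steps=[0,0,0,0,-2,35,0.5,0,0,0,0,-2,66,0.5,0,0,0,0,-2,66,0.5,0,0,0,0,-2,66,0.5,0,0,0,0,-2,66,0.1,0,0,0,0,-2,66,0.1,0,0,0,0,-2,66,0.1,0,0,0,0,-2,66,0.1,0,0,0,0,-2,66,0.1,0,0,0,0,-2,66,0.1])

```text
t: 25.3
ee_pos: [0.4553, 0.2017, 0.0568]
tcp_rot: [2.343, 2.089, 0.006]
force: [3.9, -0.4, 3.8]
finger_gap: 0.174
grasp_force: 30.0
```

Run:
```python
from h import *
s=telemetry.read_state();print(s['t'],wf(s['ee_pos']),s['ee_pos'][2],s['finger_gap'],s['grasp_force'],s['force'],go(fw(-40,152,56)))
```

```text
25.3 [-38.84755822 152.09774624] 0.05678512674692665 0.17433913250585276 30.000270903110504 [ 3.91433935 -0.40153958  3.81381721] (array([ 0.0045, -0.0012,  0.0006]), array([-0.1, -1.2,  0.8]))
```

>>> arm_command(steps=[0,0,0,12.4,2,0,0.1,0,0,0,23.5,7.6,0,0.1,0,0,0,32.4,16.5,0,0.1,0,0,0,38,27.6,0,0.1,0,0,0,40,40,0,0.1,0,0,0,38,52.4,0,0.1,0,0,0,32.4,63.5,0,0.1,0,0,0,23.5,72.4,0,0.1,0,0,0,12.4,78,0,0.1,0,0,0,0,80,0,0.1])

```text
t: 26.13
ee_pos: [0.5351, 0.1937, 0.0569]
tcp_rot: [2.345, 2.089, 0.008]
force: [1.2, 4.5, 4.6]
finger_gap: 0.174
grasp_force: 30.0
```

Run:
```python
from h import *
s=telemetry.read_state();print(s['t'],wf(s['ee_pos']),s['ee_pos'][2],s['finger_gap'],s['grasp_force'],s['force'],s['tcp_rot'])
f=grab_frame('top')
for r in reds(f,.027,20): print(*r, wf(r[2]).round(1))
```

```text
26.1333 [ 41.30855857 153.33251885] 0.05688141416087637 0.17415219629201187 30.006076097488403 [1.17906486 4.49024533 4.55469146] [2.34530306 2.08926078 0.00799226]
179 [310.5 283.5] [0.4814 0.0737 0.027 ] [ 1.8 28. ]
92 [328.3 286.2] [0.4756 0.0249 0.027 ] [  1.6 -21.2]
95 [340.  288.1] [ 0.4717 -0.0069  0.027 ] [  1.4 -53.2]
```

>>> arm_command(steps=[0,0,0,-12.4,-2,0,0.1,0,0,0,-23.5,-7.6,0,0.1,0,0,0,-32.4,-16.5,0,0.1,0,0,0,-38,-27.6,0,0.1,0,0,0,-40,-40,0,0.1,0,0,0,-38,-52.4,0,0.1,0,0,0,-32.4,-63.5,0,0.1,0,0,0,-23.5,-72.4,0,0.1,0,0,0,-12.4,-78,0,0.1,0,0,0,0,-80,0,0.1])

```text
t: 27.02
ee_pos: [0.4552, 0.2018, 0.0568]
tcp_rot: [2.342, 2.089, 0.006]
force: [10.6, -5.8, 0.4]
finger_gap: 0.173
grasp_force: 30.0
```

>>> arm_command(steps=[0,0,0,12.4,2,0,0.1,0,0,0,23.5,7.6,0,0.1,0,0,0,32.4,16.5,0,0.1,0,0,0,38,27.6,0,0.1,0,0,0,40,40,0,0.1,0,0,0,38,52.4,0,0.1,0,0,0,32.4,63.5,0,0.1,0,0,0,23.5,72.4,0,0.1,0,0,0,12.4,78,0,0.1,0,0,0,0,80,0,0.1])

```text
t: 27.85
ee_pos: [0.5351, 0.1941, 0.0569]
tcp_rot: [2.345, 2.09, 0.009]
force: [2.4, 4.5, 5.4]
finger_gap: 0.173
grasp_force: 30.0
```

>>> arm_command(steps=[0,0,0,-12.4,-2,0,0.1,0,0,0,-23.5,-7.6,0,0.1,0,0,0,-32.4,-16.5,0,0.1,0,0,0,-38,-27.6,0,0.1,0,0,0,-40,-40,0,0.1,0,0,0,-38,-52.4,0,0.1,0,0,0,-32.4,-63.5,0,0.1,0,0,0,-23.5,-72.4,0,0.1,0,0,0,-12.4,-78,0,0.1,0,0,0,0,-80,0,0.1])

```text
t: 28.68
ee_pos: [0.4551, 0.2018, 0.0567]
tcp_rot: [2.342, 2.089, 0.006]
force: [10.6, -6.2, 1.3]
finger_gap: 0.172
grasp_force: 30.0
```

Run:
```python
from h import *
f=grab_frame('wrist');cv2.imwrite('pics/w8.png',f['color'][:,:,::-1])
s=telemetry.read_state();print(s['t'],wf(s['ee_pos']),s['ee_pos'][2],s['finger_gap'],s['grasp_force'],s['force'],s['tcp_rot'])
f=grab_frame('top')
for r in reds(f,.027,20): print(*r, wf(r[2]).round(1))
```

```text
28.7333 [-38.81918006 154.30266879] 0.05680094221073517 0.17178956989610286 30.000067949295044 [5.51022203 1.16973414 2.89019599] [2.34223491 2.08897917 0.00844827]
178 [310.4 283.4] [0.4816 0.074  0.027 ] [ 2.  28.3]
92 [328.3 286.3] [0.4755 0.0249 0.027 ] [  1.5 -21.2]
94 [340.  288.1] [ 0.4718 -0.007   0.027 ] [  1.5 -53.3]
```

>>> arm_command(steps=[0,0,0,6.9,0.6,0,0.1,0,0,0,13.7,2.4,0,0.1,0,0,0,20,5.4,0,0.1,0,0,0,25.7,9.4,0,0.1,0,0,0,30.6,14.3,0,0.1,0,0,0,34.6,20,0,0.1,0,0,0,37.6,26.3,0,0.1,0,0,0,39.4,33.1,0,0.1,0,0,0,40,40,0,0.1,0,0,0,40,40,0,0.1])

```text
t: 29.62
ee_pos: [0.497, 0.237, 0.0566]
tcp_rot: [-2.345, -2.09, 0.001]
force: [-0.7, 0.3, 11.9]
finger_gap: 0.18
grasp_force: 30.0
```

Run:
```python
from h import *
s=telemetry.read_state();print(s['t'],wf(s['ee_pos']),s['finger_gap'],s['grasp_force'],R.from_rotvec(s['tcp_rot']).inv().apply(s['force']))
f=grab_frame('top')
for r in reds(f,.027,20): print(*r, wf(r[2]).round(1))
```

```text
29.6167 [ -1.45005307 192.01122583] 0.1804405543225571 30.003367960453033 [  0.18195568  -0.73388379 -11.93887074]
183 [311.3 283.7] [0.481  0.0716 0.027 ] [ 1.6 25.9]
92 [328.3 286.3] [0.4755 0.0249 0.027 ] [  1.5 -21.2]
93 [340.1 288.1] [ 0.4718 -0.0072  0.027 ] [  1.6 -53.5]
```

>>> arm_command(steps=[0,0,0,-0.6,6.9,0,0.1,0,0,0,-2.4,13.7,0,0.1,0,0,0,-5.4,20,0,0.1,0,0,0,-9.4,25.7,0,0.1,0,0,0,-14.3,30.6,0,0.1,0,0,0,-20,34.6,0,0.1,0,0,0,-20,34.6,0,0.1])

```text
t: 30.25
ee_pos: [0.5313, 0.214, 0.0569]
tcp_rot: [2.346, 2.089, 0.007]
force: [4.0, 2.7, 6.0]
finger_gap: 0.176
grasp_force: 30.0
```

Run:
```python
from h import *
s=telemetry.read_state();print(s['t'],wf(s['ee_pos']),s['finger_gap'],s['grasp_force'],R.from_rotvec(s['tcp_rot']).inv().apply(s['force']))
f=grab_frame('top')
for r in reds(f,.027,20): print(*r, wf(r[2]).round(1))
```

```text
30.25 [ 35.23093572 173.07378989] 0.1758786652672855 30.002628564834595 [ 3.1679554   3.66178392 -5.93286534]
373 [323.7 285.6] [0.477  0.0377 0.027 ] [ 1.6 -8.3]
```

>>> arm_command(steps=[0,0,0,-3.1,1.7,0,0.1,0,0,0,-6.3,2.9,0,0.1,0,0,0,-9.6,4,0,0.1,0,0,0,-13.1,4.8,0,0.1,0,0,0,-16.5,5.2,0,0.1,0,0,0,-20,5.4,0,0.1,0,0,0,-20,5.4,0,0.1])

```text
t: 30.88
ee_pos: [0.5349, 0.1935, 0.0569]
tcp_rot: [2.344, 2.088, 0.008]
force: [5.8, 2.5, 4.1]
finger_gap: 0.175
grasp_force: 30.0
```

Run:
```python
from h import *
s=telemetry.read_state();print(s['t'],wf(s['ee_pos']),s['finger_gap'],s['grasp_force'],R.from_rotvec(s['tcp_rot']).inv().apply(s['force']))
f=grab_frame('top')
for r in reds(f,.027,20): print(*r, wf(r[2]).round(1))
```

```text
30.8833 [ 41.21220216 153.16841656] 0.17540076093129425 30.00217080116272 [ 3.15119369  5.49983774 -4.03634071]
370 [323.9 285.7] [0.4767 0.037  0.027 ] [ 1.3 -9. ]
```

>>> arm_command(steps=[0,0,0,-3.5,-0.2,0,0.1,0,0,0,-6.9,-0.6,0,0.1,0,0,0,-10.4,-1.4,0,0.1,0,0,0,-10.4,-1.4,0,0.1])

```text
t: 31.27
ee_pos: [0.5326, 0.1831, 0.057]
tcp_rot: [2.344, 2.088, 0.009]
force: [6.3, 1.4, 3.6]
finger_gap: 0.179
grasp_force: 30.0
```

Run:
```python
from h import *
s=telemetry.read_state();print(s['t'],wf(s['ee_pos']),s['finger_gap'],s['grasp_force'],R.from_rotvec(s['tcp_rot']).inv().apply(s['force']))
f=grab_frame('top')
for r in reds(f,.027,20): print(*r, wf(r[2]).round(1))
```

```text
31.2667 [ 40.10686621 142.53886321] 0.17861081104760648 30.001044273376465 [ 2.14800628  6.06881997 -3.51505405]
368 [324.3 285.7] [0.4768 0.036  0.027 ] [  1.6 -10. ]
```

>>> arm_command(steps=[0,0,0,-3.3,-1,0,0.1,0,0,0,-6.5,-2.3,0,0.1,0,0,0,-9.6,-4,0,0.1,0,0,0,-9.6,-4,0,0.1,0,0,0,-9.6,-4,0,0.1])

```text
t: 31.73
ee_pos: [0.5279, 0.1741, 0.057]
tcp_rot: [2.343, 2.088, 0.009]
force: [5.7, 1.1, 3.9]
finger_gap: 0.171
grasp_force: 30.0
```

Run:
```python
from h import *
s=telemetry.read_state();print(s['t'],wf(s['ee_pos']),s['finger_gap'],s['grasp_force'],R.from_rotvec(s['tcp_rot']).inv().apply(s['force']))
f=grab_frame('top')
for r in reds(f,.027,20): print(*r, wf(r[2]).round(1))
```

```text
31.7333 [ 36.47009275 133.0837003 ] 0.17067789033249084 30.00042289495468 [ 1.80320133  5.56435774 -3.88359596]
366 [324.3 285.7] [0.4767 0.0359 0.027 ] [  1.5 -10.1]
```

>>> arm_command(steps=[0,0,0,-2.9,-1.8,0,0.1,0,0,0,-5.7,-4,0,0.1,0,0,0,-8.3,-6.3,0,0.1,0,0,0,-10.6,-8.9,0,0.1,0,0,0,-10.6,-8.9,0,0.1,0,0,0,-10.6,-8.9,0,0.1])

```text
t: 32.28
ee_pos: [0.5189, 0.1648, 0.057]
tcp_rot: [2.342, 2.087, 0.012]
force: [7.9, 1.6, 2.1]
finger_gap: 0.177
grasp_force: 30.0
```

Run:
```python
from h import *
s=telemetry.read_state();print(s['t'],wf(s['ee_pos']),s['finger_gap'],s['grasp_force'],R.from_rotvec(s['tcp_rot']).inv().apply(s['force']))
f=grab_frame('top')
for r in reds(f,.027,20): print(*r, wf(r[2]).round(1))
```

```text
32.2833 [ 28.5964791  122.81237989] 0.17650104690627405 29.999985694885254 [ 2.47073834  7.69249447 -2.02073183]
370 [324.6 285.7] [0.4768 0.0352 0.027 ] [  1.7 -10.8]
```

>>> arm_command(steps=[0,0,0,-1.5,-2,0,0.1,0,0,0,-2.9,-3.9,0,0.1,0,0,0,-4.3,-6.3,0,0.1,0,0,0,-5.7,-8.8,0,0.1,0,0,0,-5.7,-8.8,0,0.1,0,0,0,-5.7,-8.8,0,0.1])

```text
t: 32.83
ee_pos: [0.511, 0.1603, 0.0571]
tcp_rot: [2.341, 2.086, 0.015]
force: [11.3, 2.6, -2.2]
finger_gap: 0.177
grasp_force: 30.0
```

Run:
```python
from h import *
s=telemetry.read_state();print(s['t'],wf(s['ee_pos']),s['finger_gap'],s['grasp_force'],R.from_rotvec(s['tcp_rot']).inv().apply(s['force']))
f=grab_frame('top')
for r in reds(f,.027,20): print(*r, wf(r[2]).round(1))
```

```text
32.8333 [ 21.25856349 117.37647013] 0.17741535011849804 29.999346435070038 [ 3.84516199 10.93893226  2.33388198]
366 [324.8 285.7] [0.4766 0.0346 0.027 ] [  1.5 -11.4]
```

>>> arm_command(steps=[0,0,0,0,0,0,0.4,0,0,0,0,0,0,0.4,0,0,0,0,0,0,0.4,0,0,0,0,0,-40,0.4,0,0,0,0,0,-80,0.4,0,0,0,-40,0,-120,0.4,0,0,0,-80,0,-150,0.4,0,0,0,-100,0,-150,0.4,0,0,0,-100,0,-150,0.4,0,0,0,-100,0,-150,0.4])

```text
t: 33.72
ee_pos: [0.4925, 0.0585, 0.206]
tcp_rot: [-2.348, -2.086, 0.001]
force: [-0.3, -0.2, -0.7]
finger_gap: 0.404
grasp_force: 0.0
```

Run:
```python
from h import *
f=snap('wrist','w9')
s=telemetry.read_state();print(s['t'],wf(s['ee_pos']),s['ee_pos'][2],s['finger_gap'])
im=rect(f,O,A0,.044,(-50,40),(-75,115),4)[:,:,::-1].copy()
for y in(-70,-40,-10,20,50): cv2.line(im,((y+75)*4,0),((y+75)*4,360),(0,255,0),1)
cv2.imwrite('pics/r9.png',im)
```

```text
33.7667 [14.15721032 15.15237437] 0.2050889092003919 0.4028551720138531
```

View pics/r9.png

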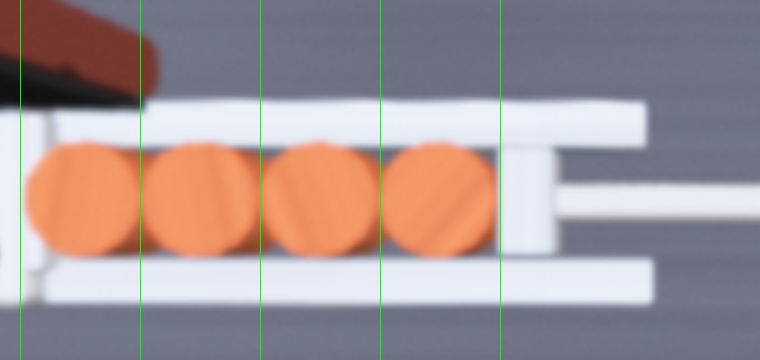

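The row is tight from the end stop (y=-70) to the vise jaw (y=50), with no gaps. Next is the lever, with shut fingers on its +x side.

>>> arm_command(steps=[0,0,0,-40,0,0,0,0,0,0,-80,0,0,0,0,0,0,-120,0,20,0,0,0,0,-160,0,40,0,0,0,0,-200,0,60,0,0,0,0,-240,0,70,0,0,0,0,-264,0,85,0,0,0,0,-264,0,85,0,0,0,0,-264,0,85,0,0,0,0,-264,0,85,0])

```text
t: 34.6
ee_pos: [0.4628, -0.2007, 0.1196]
tcp_rot: [-2.342, -2.088, 0.001]
force: [-0.2, 1.5, -0.7]
finger_gap: 0.007
grasp_force: 0.0
```

Run:
```python
from h import *
f=snap('wrist')
s=telemetry.read_state();print(s['t'],wf(s['ee_pos']),s['ee_pos'][2],s['finger_gap'],go(fw(14,-249,12)))
for q in('lever_tip',):
  for c in('wrist','top'):
    if c=='top': f=snap('top')
    for r in place_of(c,q)[:2]: print(q,r['conf'],r['point'],wf(ray(f,r['point'],.023)))
```

```text
34.65 [  15.2825293  -246.67862092] 0.12013494473162283 0.004504634686197186 (array([-0.0019, -0.0015,  0.0016]), array([ -2.5,  -1.1, 108.1]))
lever_tip 0.68 [282.6, 239.4] [ -12.29262275 -243.22201891]
lever_tip 0.49 [178.2, 232.3] [ 88.50405206 415.62969101]
```

>>> arm_command(steps=[0,0,0,-2,0,40,0,0,0,0,-2,0,80,0,0,0,0,-2,0,107,0,0,0,0,-2,0,107,0,0,0,0,-2,-4,107,0,0,0,0,-2,-8,107,0,0,0,0,-2,-12,107,0,0,0,0,-2,-16,107,0,0,0,0,-2,-20,107,0,0,0,0,-2,-24,107,0])

```text
t: 35.63
ee_pos: [0.4411, -0.2031, 0.0152]
tcp_rot: [2.343, 2.086, 0.003]
force: [3.2, 0.3, 1.6]
finger_gap: 0.005
grasp_force: 1.5
```

>>> arm_command(steps=[0,0,0,0,-4,0,0,0,0,0,0,-8,0,0,0,0,0,0,-12,0,0,0,0,0,0,-12,0,0,0,0,0,0,-12,0,0])

```text
t: 36.05
ee_pos: [0.4263, -0.2003, 0.0134]
tcp_rot: [-2.344, -2.089, 0.001]
force: [0.4, -0.1, -1.1]
finger_gap: 0.002
grasp_force: 0.0
```

Run:
```python
from h import *
s=telemetry.read_state();print(s['t'],wf(s['ee_pos']),s['ee_pos'][2],s['force'])
f=snap('top')
for q in('lever_tip','squeeze_point'):
    for r in place_of('top',q)[:2]: print(q,r['conf'],r['point'],wf(ray(f,r['point'],.023)))
```

```text
36.05 [ -21.48414636 -250.5237756 ] 0.013374153130083635 [ 0.36766435 -0.13692053 -1.0774779 ]
lever_tip 0.47 [320.4, 285.9] [-0.20511889  0.46587764]
```

>>> arm_command(steps=[0,0,0,0,6,0,0,0,0,0,0,8,-30,0,0,0,0,0,10,-70,0,0,0,0,0,20,-110,0,0,0,0,40,20,-140,0,0,0,0,80,20,-180,0,0,0,0,120,20,-220,0,0,0,0,140,20,-240,0,0,0,0,140,20,-240,0,0,0,0,140,20,-240,0])

```text
t: 37.03
ee_pos: [0.4663, -0.0615, 0.2579]
tcp_rot: [2.338, 2.09, 0.008]
force: [1.1, -0.4, 0.1]
finger_gap: 0.005
grasp_force: 0.0
```

Run:
```python
from h import *
f=snap('wrist','w10')
s=telemetry.read_state();print(s['t'],wf(s['ee_pos']),s['ee_pos'][2],s['force'])
for q in('lever_tip','squeeze_point','fixed_handle'):
    for r in place_of('wrist',q)[:2]: print(q,r['conf'],r['point'],wf(ray(f,r['point'],.023)))
for r in reds(f,.027,200): print(*r,wf(r[2]).round(1))
print(bars(f,(-30,40)))
```

```text
37.0833 [   1.42381158 -109.58363928] 0.2557400475836028 [-0.42423113 -0.5696876  -0.18372827]
lever_tip 0.68 [281.1, 314.9] [ -40.45164845 -243.68159455]
squeeze_point 0.77 [288.2, 272.1] [ -30.31700645 -185.07529226]
fixed_handle 0.9 [321.5, 269.2] [  10.87242441 -181.2042145 ]
2636 [312.4 119.1] [0.475  0.0399 0.027 ] [-0.7 -6.3]
557 [301.5 294.8] [ 0.4379 -0.1647  0.027 ] [ -14.  -213.8]
543 [328.3 294.5] [ 0.4713 -0.168   0.027 ] [  19.5 -213.3]
[-27.25, -39.5, 26.5, 14.25]
```

View pics/w10.png

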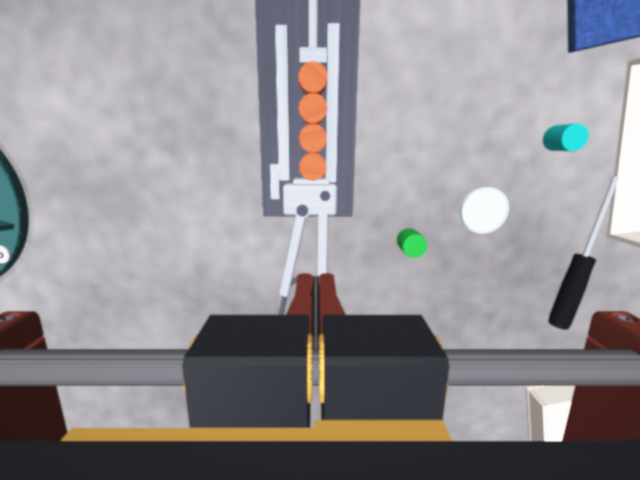

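The pliers are open: the moving handle is at px (288,272) and the press bar is back at -27 mm. The row is straight against the fixed jaw and held by the vise. The robot is clear, so I hand in.

```bash
python3 -c "
from h import *
print(workorder.sign_off())"
```

```text
the job is handed in; nothing more can be done
None
```

I handed the job in at about 37 s of the 208 s allowed: all four red cores stand in one tight row against the end stop, held by the vise alone, and the pliers are open; the hand-in returned no verdict.

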